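# Relamp the bench lamp socket

## Robot

A 6-joint arm with a two-finger parallel gripper is mounted at the origin on the work surface. World frame = base frame: x ahead of the robot, y to its left, z up, the work surface at z = 0. Lengths are in mm, angles in rad, forces in N, time in s.
With the tool pointing down it reaches from about 275 to 825 mm from the base axis. Payload 4.9 kg.
Tool frame: the origin (TCP) lies at the very end of the fingers, on their centre line; the grasp point (between the pads) lies 19 mm behind it; z points along the fingers, y is the direction in which the jaws open and shut (so a half turn about z gives the same grasp; the last joint's range is limited). The gripper opens to 85 mm and grips with 20 to 120 N. Pads are 22 mm wide; open, the fingers measure 114 mm over their backs; the gripper's body (76 mm by 85 mm) begins 54 mm behind the grasp point. The pads swing forward as they close: fully open they stand 13 mm farther back than shut.
Start: joints at [1.076, 0.326, -0.193, 1.052, 0, 1.437], TCP at [194.158, 514.608, 231.281] pointing down, gripper open.
Joint ranges: [-2.65, 2.65], [-0.97, 1.79], [-1.3, 1.35], [-1.93, 2.1], [-1.47, 1.37], [-3.14, 3.14]. Speed limits (rad/s): [2.57, 2.57, 3.14, 3.14, 3.14, 3.14].

## Interface

Orientations are given as a unit quaternion [w, x, y, z].
In Python, from bench import r, imaging gives the robot as it stands.
- The arm moves only by the tool jog_arm, never from a script. Its argument "rows" is a list that holds one entry, the list of rows, each a list of 5 numbers: the opening, from -1 (shut) to 1 (fully open), then the shift along the world's x, y, z in cm, then the turn about the world's z in degrees. In form: [[[grip, dx, dy, dz, twist], ...]]. A call has 1 to 20 rows; each row shifts and turns the commanded pose from where the row before left it; what a row does not reach is not made up. A row lasts 1/10 s, in which the tool goes at most 50 mm and 8.59 degrees, less where a joint would pass 70% of its speed; a pose out of reach is approached as far as the arm can. A call is refused whole if a number of a shift passes 5 or a number of a turn 8.59, either way. A call with a gripper value outside its range is refused whole. The fingers move at their own pace and stop on an object; "newtons" is the grip in N (left out, the last holds). Time passes only in rows, so rows that do not move let the fingers close. It gives the time, the measured TCP pose, the force and the opening at its end, in the units of the state.
- r.get_state(): the state, without advancing time (a new reading comes with each control period).
- imaging.capture(name): name is "scene" or "top"; returns the picture (420x560x3 uint8, red, green, blue); there is no depth.
- imaging.get_calibration(name): a dict with "vfov" (degrees; the focal length in pixels is half the picture's height over the tangent of half this angle, whatever the lens; pixels are square), "cx", "cy" (the principal point, pixels), "k1" (the pictures are not rectified: a ray, as slopes to the right and down, at radius r is drawn at 1 + k1 r^2 times it, then the intrinsics apply), "rvec" (rotation vector, rad) and "tvec" (3), from world to camera coordinates, as OpenCV has them. Camera axes: x right, y down, z forward; pixel columns grow to the right and rows downward; lengths in mm; the calibration is good to about 2 mm. A picture is of the moment at which its call begins. get_calibration takes no time and is no camera call.
- r.hand_in(): hands the job in, once; it reports no verdict.
The state is a dict: "time": time; "joint_pos": joint angles; "qvel": joint speeds; "tau": joint torques, N m; "tool_pos": TCP position; "tool_rot": TCP orientation; "contact_force": force on the tool from outside, world axes, zero at the start; "ft_torque": the same for the moment, N m; "finger_gap": opening from 0.0 (shut) to 1.0 (fully open).
Only numpy, scipy, OpenCV 4.12 (cv2) and the standard library are available. Lean on these libraries where they do the work, as an engineer would, in place of code of your own. Each camera call takes 0.05 s, during which the arm holds its last target.

## Task

Switch the lamp supply off first: press the bar-shaped pointer knob down, turn it anticlockwise as far as it goes and let it spring back up there. Then take the slim tubular lamp from the stand, push it down into the bayonet socket against the spring, turn it clockwise about a quarter turn to its stop and let the pins rise into their locking notches; finish still gripping the lamp there, seated and upright. Leave the round dimmer knob at its setting and the globe lamp, brass housing and copper heat sink where they are.

Things in the scene. Friction and masses are not known exactly. Their poses are not given: they have to be found in the camera images.
- supply: Grey lamp supply unit standing on the bench, 115 (x) x 175 (y) mm, 55 mm high; origin under its centre, its front faces its -x. Two tan bakelite knobs on its top, 84 mm apart along y: the bar-shaped supply switch at +y, the round dimmer at -y
- switch_grip (a point): Middle of the bar of the supply switch, the only bar-shaped knob. Bar 44 mm long, 14 mm thick, 22 mm high; with the knob up its underside is 13 mm and its top 35 mm above the unit's top. This point is on the vertical turning axis, 24 mm above the unit's top with the knob up. x axis: along the bar to the pointed end with a white line
- switch_press (a joint): How far the switch knob is pressed down, m: 0 up, 0.007 fully down; a spring lifts it (3.3 N at the start of the press, 7.8 N fully down). Unless pressed by 0.005 or more it is blocked from turning; let go near either end of its turn, it springs up and is blocked again
- switch_turn (a joint): Turn of the switch knob, rad, growing anticlockwise seen from above: 0 = on (as at the start, pointer at a white tick), 1.4 = off, against its stop (pointer at a small white ring)
- dimmer_mark (a point): White mark on top of the dimmer, the round fluted tan knob beside the switch, 38 mm wide and 24 mm high; the mark is 15 mm from the dimmer's axis. It turns easily and is to be left as set
- lamp_center (a point): Half-way up the slim tubular lamp, on its axis, 45 mm above its underside. Clear glass tube 30 mm in diameter, straight-sided from 34 to 80 mm above the underside, domed top at 90 mm; brass bayonet cap 22 mm in diameter from the underside up to 26 mm. z is up along the lamp, x the line of its pins. 40 to 65 g
- lamp_pins (a point): Point on the lamp's axis level with its two bayonet pins, 9 mm above the underside (36 mm below point lamp_center). The pins, 3 mm thick, stand out on opposite sides of the cap along this point's x axis, their ends 14.5 mm from the axis
- lamp_stand: Dark wooden stand for spare lamps, 64 (x) x 180 (y) mm, 24 mm high, origin under its centre. Two holes 24 mm wide and 6 mm deep, 45 mm to either side of the centre along y: the tubular lamp stands upright in one, the globe lamp in the other
- socket_mouth (a point): Centre of the mouth (top) of the black upright bayonet socket clamped at the bench's far edge, 70 mm above the bench. Bore 24 mm, barrel 32 mm outside. Its x axis is the line of the two locking notches. Locked, the pins lie along it, 9 mm below the mouth (lamp centre 27 mm above the mouth)
- socket_slots (a point): The same point at the mouth, its x axis along the line of the two entry slots, 6 mm wide, open at the rim on opposite sides. From the slots, channels run clockwise (from above) 75 degrees (1.31 rad) under a lip to the notches. To pass under the lip the pins' centres must be at least 12.5 mm below the mouth; the lamp bottoms with them 15 mm below
- socket_spring (a joint): How far the sprung contact block in the socket is pushed down, m: 0 free (its top 11 mm below the mouth), about 0.007 with the lamp locked, 0.013 at the bottom. It pushes the lamp up with 4.2 N when free, 9 N locked, 13.3 N at the bottom
- globe_center (a point): Half-way up the round globe lamp, 45 mm wide and 72 mm high, a spare in the same stand, to be left there
- housing_center (a point): Half-way up the brass lamp housing, a hood 72 mm wide and 107 mm high standing on the bench, to be left alone
- heatsink_center (a point): Half-way up the finned copper heat-sink block, 64 x 52 x 41 mm, on the bench, to be left alone
Things that resemble listed ones, but are neither listed nor needed, are in the scene too. Leave any pink look-alike of the part that bears lamp_center alone.

How it is judged (in metres and radians):
On the way, in this order (a step that is already met when the one before it is completed fails the run):
1. the supply switch is turned off and has sprung back up (value of joint switch_turn above 1.15 rad and value of joint switch_press below 0.002 m), for 0.2 s.
2. the tubular lamp, held by the fingers, is pushed down in the socket against its spring (z of lamp_center in the frame of socket_mouth below 0.0242 m and horizontal distance between lamp_center and socket_mouth below 0.006 m and value of joint socket_spring above 0.0088 m and contact force between the fingers and lamp above 1 N), for 0.05 s.
At the end, for the whole second after the job is handed in: Lamp locked and still gripped (over 2 N): pins within 0.25 rad of the notches and risen into them (lamp centre 25 to 28.5 mm above the mouth, within 5 mm of its axis, tilt under 0.12 rad, spring pressed over 5 mm); supply switch off (over 1.15 rad) and up (under 2 mm) (all of step 1 and angle between the x axis of lamp_center and the x axis of socket_mouth, either way round below 0.25 rad and z of lamp_center in the frame of socket_mouth between 0.025 and 0.0285 m and horizontal distance between lamp_center and socket_mouth below 0.005 m and angle between lamp_center's own z axis and vertical below 0.12 rad and value of joint socket_spring above 0.005 m and contact force between the fingers and lamp above 2 N); the arm keeps its last pose, push and grip.
It fails at once if the dimmer's setting is changed (distance of dimmer_mark from where it was at the start of the episode above 0.006 m).
It fails at once if the globe lamp is moved (distance of globe_center from where it was at the start of the episode above 0.025 m).
It fails at once if the housing is moved (distance of housing_center from where it was at the start of the episode above 0.025 m).
It fails at once if the heat sink is moved (distance of heatsink_center from where it was at the start of the episode above 0.025 m).
It fails at once if the supply switch is forced round without being pressed down (value of joint switch_turn between 0.2 and 1 rad and value of joint switch_press below 0.003 m).
It also fails if it takes over 54 s, if anything falls off the work surface, if the arm or the gripper's body presses on something with over 40 N, if the wrist force passes 120 N, or if a joint passes its speed limit or range.

## Working session

There is one attempt and no reset: what is moved stays moved. The work goes in short steps, Python scripts to look and compute and a tool call to move; the robot and the scene stay as the last step left them, time stands still between calls to the robot, and variables do not carry over. Pictures are saved under pics/ and viewed, and the job is handed in when it is done.

Besides the shell and the picture viewer there is one more tool, called after "Request:" as name(argument=value, ...), one argument or row to a line, values as JSON. jog_arm: Moves the arm, as the interface text tells. Its arguments: {"type":"object","properties":{"rows":{"type":"array","items":{"type":"array","items":{"type":"array","items":{"type":"number"}}}},"newtons":{"type":"number"}},"required":["rows"]}

```bash
ls; mkdir -p pics
python3 - <<'E'
from bench import r, imaging
import cv2
print(r.get_state())
for n in ("scene","top"):
    im=imaging.capture(n); cv2.imwrite(f"pics/{n}0.png",im[:,:,::-1]); print(n,imaging.get_calibration(n))
E
```

```text
pics
{'time': 0.0, 'joint_pos': array([ 1.07577701e+00,  3.26945947e-01, -1.93570868e-01,  1.05195378e+00,
       -2.51840318e-05,  1.43658223e+00]), 'qvel': array([ 0.00052209,  0.00192525, -0.00043292, -0.00056842, -0.00026033,
        0.00057552]), 'tau': array([-1.80957104e-03, -4.43399405e+01,  2.62441814e+01,  1.52665522e-02,
       -1.94459362e-04, -1.77053572e-08]), 'tool_pos': array([193.90236303, 514.09174075, 230.5056168 ]), 'tool_rot': array([-2.47078919e-04,  1.79425593e-01,  9.83771191e-01, -7.99940109e-04]), 'contact_force': array([ 0.51877722, -1.21507342,  0.048718  ]), 'ft_torque': array([-0.00169453, -0.05350188,  0.04687568]), 'finger_gap': 0.9973139131676958}
scene {'vfov': 47.14432325759816, 'cx': 288.2202109950019, 'cy': 215.47183322981013, 'k1': 0.028025459815895867, 'rvec': array([ 1.52736719,  1.78001563, -0.94305367]), 'tvec': array([ 148.69612567, -213.45056333, 1577.38508223])}
top {'vfov': 43.915819725234854, 'cx': 279.33782747249364, 'cy': 208.300798134365, 'k1': 0.011687389001153169, 'rvec': array([ 2.19882664, -2.21575764,  0.08740217]), 'tvec': array([ -80.3704727 ,  552.72530698, 1378.97353376])}
```

View pics/scene0.png

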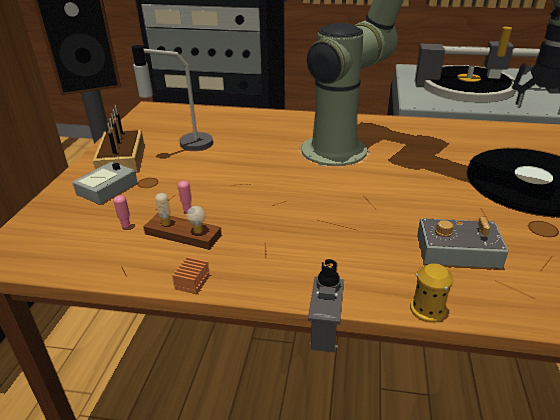

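View pics/top0.png

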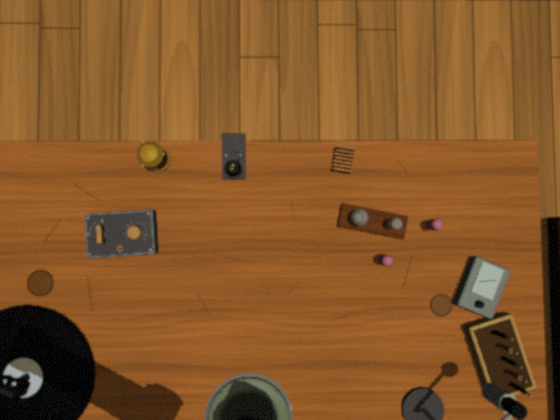

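The scene view shows the supply at (462,240), the stand at (183,230) with the tubular lamp left and the globe right, and the socket at (328,275). Next I'll zoom in on each.

```bash
cat > h.py <<'E'
import numpy as np, cv2
from bench import r, imaging
def K(n):
    c=imaging.get_calibration(n); f=210/np.tan(np.radians(c['vfov'])/2)
    return f,c['cx'],c['cy'],c['k1'],cv2.Rodrigues(np.array(c['rvec']))[0],np.array(c['tvec'])
def ray(n,u,v):
    f,cx,cy,k,R,t=K(n); d=cv2.undistortPoints(np.array([[[u,v]]],float),np.array([[f,0,cx],[0,f,cy],[0,0,1]]),np.array([k,0,0,0,0.]),None).ravel()
    return -R.T@t, R.T@np.array([d[0],d[1],1])
def pz(n,u,v,z):
    o,d=ray(n,u,v); return o+d*(z-o[2])/d[2]
def pj(n,P):
    f,cx,cy,k,R,t=K(n)
    return cv2.projectPoints(np.array(P,float).reshape(-1,3),R,t,np.array([[f,0,cx],[0,f,cy],[0,0,1]]),np.array([k,0,0,0,0.]))[0].reshape(-1,2)
def tri(uv1,uv2):
    o,d=ray('scene',*uv1); p,e=ray('top',*uv2)
    A=np.stack([d,-e],1); s=np.linalg.lstsq(A,p-o,rcond=None)[0]
    a=o+d*s[0]; b=p+e*s[1]; return (a+b)/2, np.linalg.norm(a-b)
def crop(im,x,y,w,h,s): 
    return cv2.resize(im[y:y+h,x:x+w],None,fx=s,fy=s,interpolation=cv2.INTER_CUBIC)
E
python3 - <<'E'
import cv2,numpy as np
from h import crop
t=cv2.imread('pics/top0.png'); s=cv2.imread('pics/scene0.png')
def lab(c,txt): return c
A=np.hstack([crop(t,80,200,80,60,5),crop(t,330,195,80,60,5)])
B=np.hstack([crop(t,210,125,50,60,5),crop(s,410,205,110,60,5)])
cv2.imwrite('pics/a.png',A)
cv2.imwrite('pics/b.png',B)
cv2.imwrite('pics/c.png',np.hstack([crop(s,140,170,90,80,5),crop(s,295,250,60,80,5)]))
E
```

```text
(no output)
```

View pics/a.png

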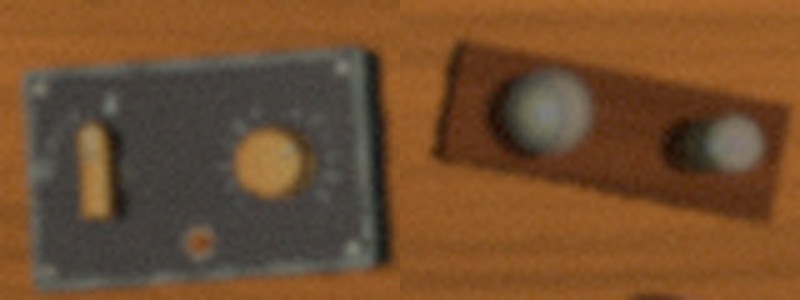

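View pics/b.png

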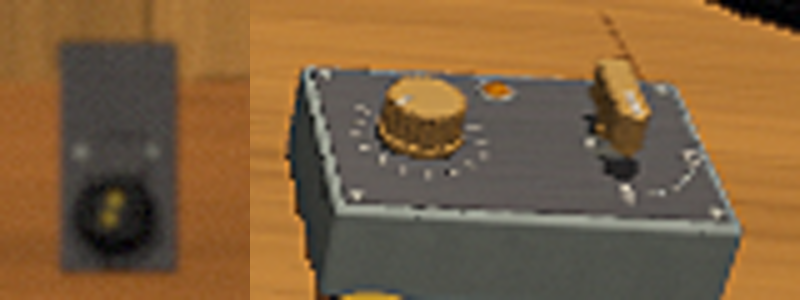

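View pics/c.png

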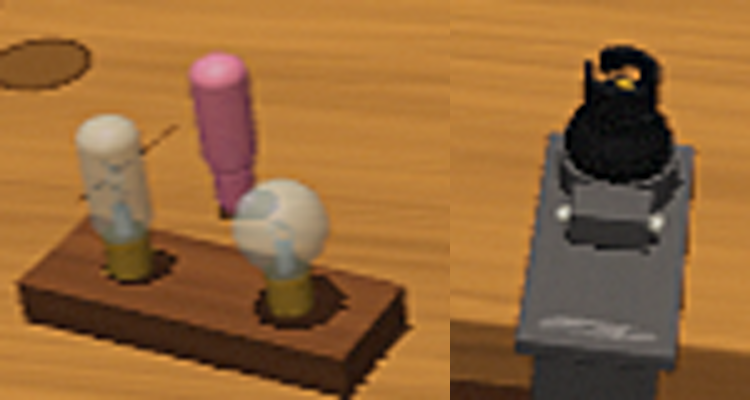

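```bash
cat > fit.py <<'E'
from h import *
from scipy.optimize import least_squares
def c2(x,y,x0,y0,s=5): return ((x+.5)/s-.5+x0,(y+.5)/s-.5+y0)
def fit(loc,obs,p0,names,z_free=False):
    def res(p):
        c,s=np.cos(p[2]),np.sin(p[2]); out=[]
        for L,n,o in zip(loc,names,obs):
            P=[p[0]+c*L[0]-s*L[1],p[1]+s*L[0]+c*L[1],L[2]]
            out+=list(pj(n,P)[0]-o)
        return np.array(out)
    q=least_squares(res,p0,loss='soft_l1'); return q.x,res(q.x).reshape(-1,2)
if __name__=='__main__':
    T=lambda x,y:c2(x,y,80,200); S=lambda x,y:c2(x-250,y,410,205)
    a,b=57.5,87.5
    loc=[(a,b,55),(a,-b,55),(-a,-b,55),(-a,b,55)]*2
    obs=[T(27,73),T(362,48),T(378,262),T(38,290),S(740,232),S(338,212),S(305,68),S(678,88)]
    nm=['top']*4+['scene']*4
    x,e=fit(loc,obs,[400,300,0],nm); print('supply',x,'\n',e.round(1))
    T=lambda x,y:c2(x-400,y,330,195); S=lambda x,y:c2(x,y,140,170)
    a,b=32,90
    loc=[(a,b,24),(a,-b,24),(-a,-b,24),(-a,b,24),(a,b,24),(a,-b,24),(-a,-b,24)]
    obs=[T(458,43),T(792,105),T(770,222),T(440,155),S(347,362),S(20,287),S(85,215)]
    nm=['top']*4+['scene']*3
    x,e=fit(loc,obs,[400,-250,0],nm); print('stand',x,'\n',e.round(1))
    for s in (45,-45):print(s,x[0]-np.sin(x[2])*s,x[1]+np.cos(x[2])*s)
    # lamp top
    print('lamp dome top scene,top',tri(S(108,118),T(736,140)))
    # socket
    T=lambda x,y:c2(x,y,210,125)
    print('socket from top at z70',pz('top',*T(115,217),70),pz('top',*T(115,217),50))
    for n in('scene','top'):
        R,t=K(n)[4:]; print(n,'cam',-R.T@t)
E
python3 fit.py
python3 - <<'E'
import cv2,numpy as np
from h import crop
t=cv2.imread('pics/top0.png'); s=cv2.imread('pics/scene0.png')
cv2.imwrite('pics/d.png',np.hstack([crop(s,308,250,40,50,10),crop(t,215,145,40,50,10)]))
cv2.imwrite('pics/e.png',crop(s,140,185,60,50,12))
E
```

```text
supply [4.89113133e+02 3.27994459e+02 6.62357283e-02] 
 [[-1.1 -0.9]
 [ 0.4 -0.9]
 [-0.   0.8]
 [-0.8  0.4]
 [ 1.3  0.5]
 [-0.8  0.2]
 [-1.3 -0.5]
 [-0.4 -1.1]]
stand [ 516.74932713 -333.56496149   75.2043581 ] 
 [[ 0.6 -0.5]
 [-0.2 -0.4]
 [ 0.1 -0.3]
 [-0.1  0.7]
 [-0.1 -0.4]
 [-0.2 -0.4]
 [ 1.2  0.3]]
45 525.4187344927661 -289.40795325991974
-45 508.0799197700259 -377.7219697239584
lamp dome top scene,top (array([ 509.25268153, -376.12623653,  112.01537637]), np.float64(0.8169263482842403))
socket from top at z70 [654.07109032  36.4562075   70.        ] [656.6947037  37.7134093  50.       ]
scene cam [1427.86412258   75.21907417  715.09545989]
top cam [ 478.56173177  -47.64562059 1407.92089565]
```

View pics/d.png

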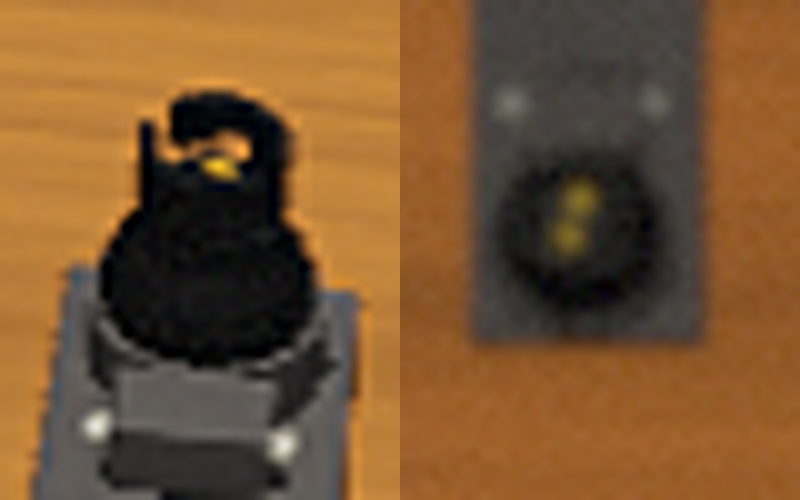

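View pics/e.png

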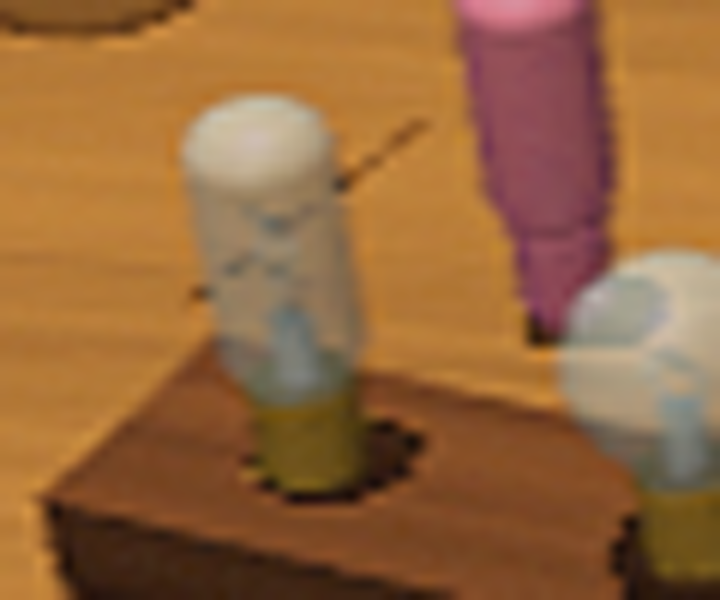

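The top view puts the switch bar at about (98.5,233.5) with the pointer up (+x). The scene view shows the socket with an entry slot at the far left of the rim and a channel running right from it. I'll ray-trace a socket model to get its yaw, and fit the switch bar.

```bash
cat > sock.py <<'E'
from h import *
from fit import c2
s=cv2.imread('pics/scene0.png').astype(float)
x0,y0,w,h=315,255,28,18   # rows above flange
sub=4
g=s[y0:y0+h,x0:x0+w]
us=(np.arange(w*sub)+.5)/sub-.5+x0; vs=(np.arange(h*sub)+.5)/sub-.5+y0
U,V=np.meshgrid(us,vs)
f,cx,cy,k,R,t=K('scene')
d=cv2.undistortPoints(np.stack([U,V],-1).reshape(-1,1,2),np.array([[f,0,cx],[0,f,cy],[0,0,1]]),np.array([k,0,0,0,0.]),None).reshape(-1,2)
D=np.c_[d,np.ones(len(d))]@R; O=-R.T@t
def render(cx,cy,yaw,top=70):
    # march z from top+0.5 down to 35
    hit=np.zeros(len(D),bool); con=np.zeros(len(D),bool)
    for z in np.arange(top-.2,top-32,-.5):
        P=O+D*((z-O[2])/D[:,2])[:,None]
        X=P[:,0]-cx;Y=P[:,1]-cy; rr=np.hypot(X,Y); a=np.arctan2(Y,X)
        wall=(rr>12)&(rr<16)
        dep=top-z
        b=np.mod(yaw-a,np.pi)   # clockwise angle from slot
        b2=np.minimum(b,np.pi-b)
        slot=(b2*14<3)&(dep<17.5)
        ch=(b<1.31+.2)&(dep>11)&(dep<17.5)
        no=(abs(b-1.31)*14<2.5)&(dep>7)&(dep<17)
        solid=wall&~(slot|ch|no)
        blk=(rr<11.5)&(dep>11)
        new=(solid|blk)&~hit
        hit|=new
    return hit.reshape(h,sub,w,sub).mean((1,3))
dark=1-np.clip((g[:,:,2]-20)/140,0,1)  # red channel: wood high
dark[(g[:,:,2]>90)&(g[:,:,0]<50)&(g[:,:,1]>g[:,:,2]*.72)]=1 # yellow
if __name__=='__main__':
    best=[]
    for cxx in np.arange(644,668,3):
        for cyy in np.arange(30,44,2):
            for yaw in np.radians(np.arange(0,180,6)):
                m=render(cxx,cyy,yaw); e=((m-dark)**2).mean(); best.append((e,cxx,cyy,np.degrees(yaw)))
    best.sort(); print(np.array(best[:12]).round(4))
    from scipy.optimize import minimize
    q=minimize(lambda p:((render(p[0],p[1],np.radians(p[2]))-dark)**2).mean(),best[0][1:],method='Nelder-Mead',options=dict(initial_simplex=np.array(best[0][1:])+np.array([[0,0,0],[2,0,0],[0,2,0],[0,0,5]]),maxiter=150)); print(q.x,q.fun)
    m=render(q.x[0],q.x[1],np.radians(q.x[2]))
    cv2.imwrite('pics/sk.png',np.vstack([np.hstack([crop(np.dstack([255*(1-m)]*3).astype(np.uint8),0,0,w,h,12),crop(np.dstack([255*(1-dark)]*3).astype(np.uint8),0,0,w,h,12)]),np.hstack([crop(g.astype(np.uint8),0,0,w,h,12)]*2)]))
E
python3 sock.py
python3 - <<'E'
from h import *; from fit import c2
T=lambda x,y:c2(x,y,80,200); S=lambda x,y:c2(x-250,y,410,205)
a=pz('top',*T(92,122),90);b=pz('top',*T(98,218),90); print(a,b,(a+b)/2, np.degrees(np.arctan2((a-b)[1],(a-b)[0])))
# scene bar top face centre
print(pz('scene',*S(622,87),90))
x=[489.1,328,.066]; 
print('nominal switch',x[0]-np.sin(x[2])*42,x[1]+np.cos(x[2])*42)
E
```

```text
[[2.23e-02 6.59e+02 3.80e+01 5.40e+01]
 [2.53e-02 6.59e+02 3.80e+01 6.00e+01]
 [2.77e-02 6.59e+02 3.80e+01 4.80e+01]
 [3.20e-02 6.59e+02 3.80e+01 6.60e+01]
 [3.76e-02 6.59e+02 3.80e+01 7.20e+01]
 [3.84e-02 6.62e+02 3.80e+01 5.40e+01]
 [4.03e-02 6.62e+02 3.80e+01 4.80e+01]
 [4.18e-02 6.59e+02 3.80e+01 7.80e+01]
 [4.20e-02 6.59e+02 3.60e+01 4.80e+01]
 [4.21e-02 6.59e+02 3.80e+01 9.00e+01]
 [4.23e-02 6.59e+02 3.80e+01 9.60e+01]
 [4.33e-02 6.59e+02 3.80e+01 1.02e+02]]
[659.1311984   37.84067919  51.94063653] 0.020297036969549723
[511.96867481 371.96104455  90.        ] [463.9589791  368.50304791  90.        ] [487.96382695 370.23204623  90.        ] 4.119731423277495
[486.15606886 369.29697666  90.        ]
nominal switch 486.3300120337291 369.9085572009669
```

View pics/sk.png

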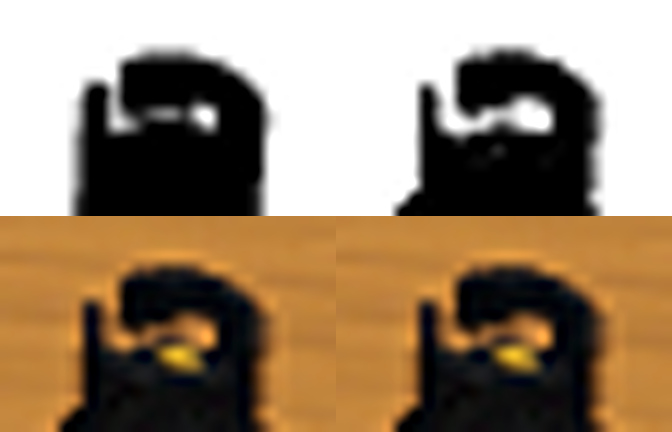

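Ray-tracing gives socket axis ≈ (659,38), slots at azimuth ≈ 52° and notches at ≈ −23°. The model matches the picture well. The switch axis comes out at ≈ (487,370), with the bar at azimuth ≈ 4°. Moving above the switch.

Request:
jog_arm(
  rows=[
    [[0, 3.66, -1.8, -1.0, 3.06], [0, 3.66, -1.8, -1.0, 3.06], [0, 3.66, -1.8, -1.0, 3.06], [0, 3.66, -1.8, -1.0, 3.06], [0, 3.66, -1.8, -1.0, 3.06], [0, 3.66, -1.8, -1.0, 3.06], [0, 3.66, -1.8, -1.0, 3.06], [0, 3.66, -1.8, -1.0, 3.06], [0, 0, 0, 0, 0], [0, 0, 0, 0, 0], [0, 0, 0, 0, 0]],
  ],
  newtons=40,
)

```text
time: 1.2
tool_pos: [486.0, 370.9, 151.2]
tool_rot: [-0.001, -0.033, 0.999, -0.0]
contact_force: [0.2, 0.0, 0.5]
finger_gap: 0.501
```

Run:
```python
from h import *
s=r.get_state(); print(s['tool_pos'],s['tool_rot'],s['joint_pos'],s['finger_gap'])
a=imaging.capture('scene')[:,:,::-1];b=imaging.capture('top')[:,:,::-1]
cv2.imwrite('pics/s1.png',a);cv2.imwrite('pics/t1.png',b)
P=s['tool_pos']; print(pj('scene',P),pj('top',P))
cv2.imwrite('pics/f.png',np.hstack([crop(a,410,150,110,100,4),crop(b,60,170,100,100,4)]))
```

```text
[485.98201059 370.85590434 151.15321455] [-5.08340260e-04 -3.34358310e-02  9.99440735e-01 -6.87793619e-05] [ 5.30966303e-01  4.99100408e-01 -1.39650148e-01  9.33004846e-01
  3.64330102e-04  4.64081991e-01] 0.5005715304278682
[[491.14066102 198.93544791]] [[ 90.10131788 234.31247435]]
```

View pics/f.png

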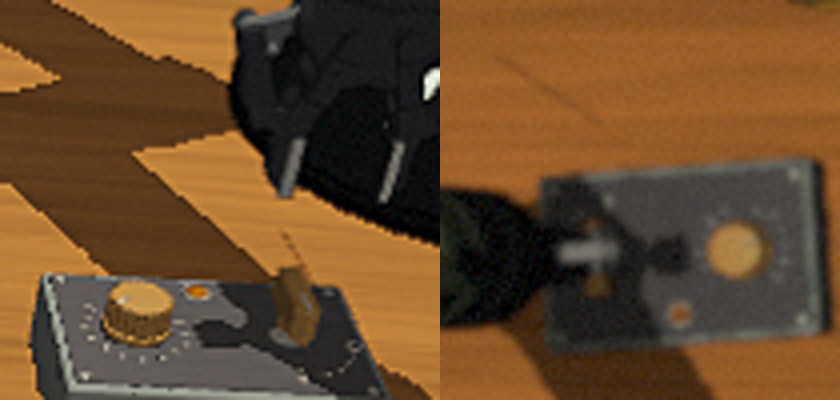

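Request:
jog_arm(
  rows=[
    [[0, 0.1, -0.1, -1.8, 0], [0, 0, -0.1, -1.8, 0], [0, 0, 0, -1.7, 0], [0, 0, 0, -1.7, 0], [0, 0, 0, 0, 0], [0, 0, 0, 0, 0]],
  ],
)

```text
time: 1.9
tool_pos: [487.3, 369.2, 81.8]
tool_rot: [-0.0, -0.034, 0.999, -0.0]
contact_force: [0.5, -0.0, 0.4]
finger_gap: 0.501
```

Run:
```python
from h import *
s=r.get_state(); print(s['tool_pos'],s['contact_force'])
a=imaging.capture('scene')[:,:,::-1];b=imaging.capture('top')[:,:,::-1]
cv2.imwrite('pics/s2.png',a);cv2.imwrite('pics/t2.png',b)
cv2.imwrite('pics/f2.png',np.hstack([crop(a,450,190,60,60,8),crop(b,80,215,35,60,8)]))
```

```text
[487.28404909 369.19775941  81.76491528] [ 0.538878   -0.04145229  0.44533457]
```

View pics/f2.png

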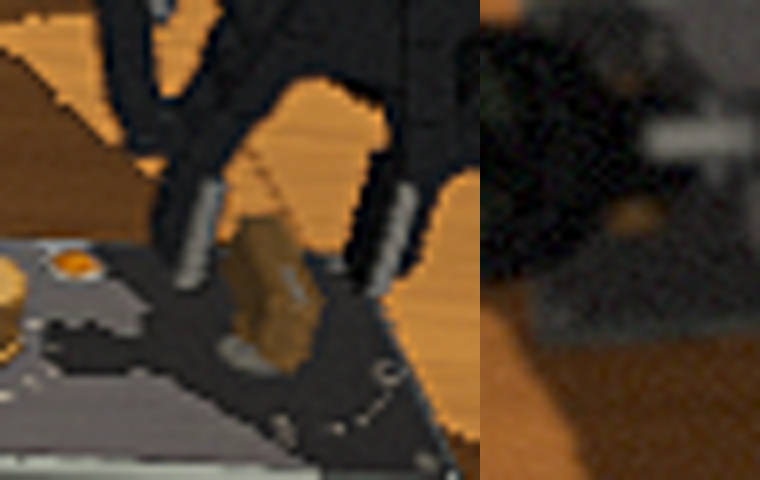

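The fingers straddle the bar centred (finger gap centre and bar both near x≈287 in the crop). Lowering and closing.

Request:
jog_arm(
  rows=[
    [[0, 0, 0, -0.7, 0], [0, 0, 0, -0.7, 0], [0, 0, 0, 0, 0], [-1, 0, 0, 0, 0], [-1, 0, 0, 0, 0], [-1, 0, 0, 0, 0], [-1, 0, 0, 0, 0], [-1, 0, 0, 0, 0], [-1, 0, 0, 0, 0]],
  ],
  newtons=40,
)

```text
time: 2.9
tool_pos: [487.9, 370.2, 67.6]
tool_rot: [-0.0, -0.034, 0.999, 0.002]
contact_force: [-1.0, 5.7, -2.1]
finger_gap: 0.154
```

Request:
jog_arm(
  rows=[
    [[-1, 0, 0, -0.3, 0], [-1, 0, 0, -0.3, 0], [-1, 0, 0, -0.1, 0], [-1, 0, 0, 0, 0], [-1, 0, 0, 0, 0]],
  ],
)

```text
time: 3.4
tool_pos: [488.0, 370.3, 61.5]
tool_rot: [0.0, -0.034, 0.999, 0.002]
contact_force: [-2.9, 4.3, 6.1]
finger_gap: 0.148
```

Request:
jog_arm(
  rows=[
    [[-1, 0, 0, -0.1, 0], [-1, 0, 0, 0, 0], [-1, 0, 0, 0, 0]],
  ],
)

```text
time: 3.7
tool_pos: [488.0, 370.3, 60.6]
tool_rot: [0.0, -0.034, 0.999, 0.002]
contact_force: [-2.8, 4.4, 7.1]
finger_gap: 0.158
```

Request:
jog_arm(
  rows=[
    [[-1, 0, 0, -0.07, 0], [-1, 0, 0, 0, 0], [-1, 0, 0, 0, 4], [-1, 0, 0, 0, 4]],
  ],
)

```text
time: 4.1
tool_pos: [488.0, 370.6, 60.5]
tool_rot: [0.001, -0.105, 0.994, 0.002]
contact_force: [-3.9, 4.5, 11.2]
finger_gap: 0.153
```

Request:
jog_arm(
  rows=[
    [[-1, 0, 0, 0, 6], [-1, 0, 0, 0, 6], [-1, 0, 0, 0, 6], [-1, 0, 0, 0, 6], [-1, 0, 0, 0, 6], [-1, 0, 0, 0, 6], [-1, 0, 0, 0, 6], [-1, 0, 0, 0, 6], [-1, 0, 0, 0, 6], [-1, 0, 0, 0, 6], [-1, 0, 0, 0, 6], [-1, 0, 0, 0, 6], [-1, 0, 0, 0, 0], [-1, 0, 0, 0, 0]],
  ],
)

```text
time: 5.5
tool_pos: [486.2, 372.4, 60.5]
tool_rot: [0.002, -0.669, 0.743, 0.004]
contact_force: [-8.9, 9.4, 10.9]
finger_gap: 0.156
```

Run:
```python
from h import *
s=r.get_state(); print(s['tool_pos'],s['tool_rot'],s['contact_force'],s['ft_torque'])
a=imaging.capture('scene')[:,:,::-1]
cv2.imwrite('pics/f3.png',crop(a,440,180,70,70,8))
```

```text
[486.20988253 372.4397036   60.46645247] [ 0.00175191 -0.66892024  0.7433219   0.00389932] [-8.94029652  9.41465592 10.90038085] [ 1.84020909  1.82302591 -0.01126062]
```

View pics/f3.png

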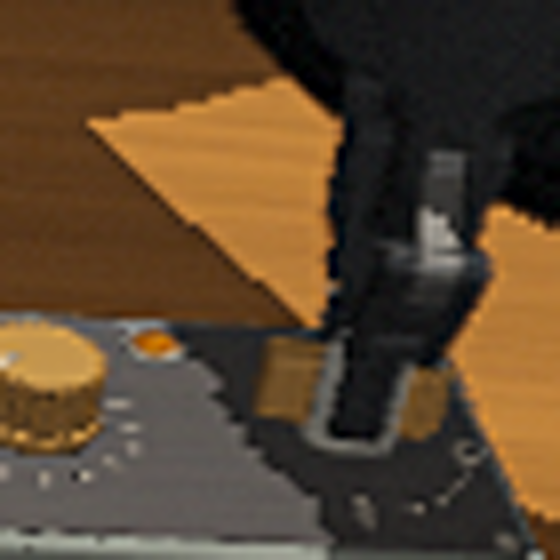

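The bar has turned about 80° to the off ring. Releasing and rising.

Request:
jog_arm(
  rows=[
    [[-1, 0, 0, 0, 2], [0, 0, 0, 0, 0], [0, 0, 0, 0, 0], [0, 0, 0, 0, 0], [0, 0, 0, 0, 0], [0, 0, 0, 1.5, 0], [0, 0, 0, 1.5, 0], [0, 0, 0, 2.5, 0], [0, 0, 0, 3.5, 0], [0, 0, -3, 4, 0], [0, 0, -4, 4, 0]],
  ],
)

```text
time: 6.65
tool_pos: [488.1, 303.1, 225.3]
tool_rot: [0.0, -0.681, 0.732, -0.0]
contact_force: [0.7, 0.1, -0.6]
finger_gap: 0.501
```

Run:
```python
from h import *
s=r.get_state(); print(s['tool_pos'],s['joint_pos'],s['contact_force'],s['ft_torque'])
a=imaging.capture('scene')[:,:,::-1];
cv2.imwrite('pics/f4.png',crop(a,410,195,100,80,7))
```

```text
[488.14820053 303.05769488 225.31557968] [ 4.27359311e-01  3.75000190e-01 -1.36844278e-01  1.05827904e+00
 -3.97253015e-04 -1.07202620e+00] [ 0.66278839  0.06427287 -0.62038722] [ 0.0046889  -0.07982563 -0.02811285]
```

View pics/f4.png

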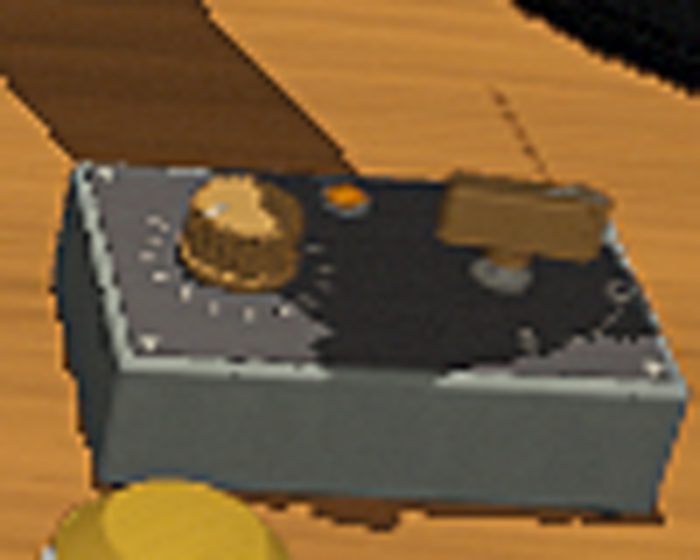

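The switch bar now points at the ring and is up, and the dimmer is unchanged. Heading to the lamp at ≈ (508.5,−377).

Request:
jog_arm(
  rows=[
    [[0.2, 0.12, -4, -0.4, -0.42], [0.2, 0.12, -4, -0.4, -0.42], [0.2, 0.12, -4, -0.4, -0.42], [0.2, 0.12, -4, -0.4, -0.42], [0.2, 0.12, -4, -0.4, -0.42], [0.2, 0.12, -4, -0.4, -0.42], [0.2, 0.12, -4, -0.4, -0.42], [0.2, 0.12, -4, -0.4, -0.42], [0.2, 0.12, -4, -0.4, -0.42], [0.2, 0.12, -4, -0.4, -0.42], [0.2, 0.12, -4, -0.4, -0.42], [0.2, 0.12, -4, -0.4, -0.42], [0.2, 0.12, -4, -0.4, -0.42], [0.2, 0.12, -4, -0.4, -0.42], [0.2, 0.12, -4, -0.4, -0.42], [0.2, 0.12, -4, -0.4, -0.42], [0.2, 0.12, -4, -0.4, -0.42], [0.2, 0, 0, 0, 0], [0.2, 0, 0, 0, 0]],
  ],
)

```text
time: 8.6
tool_pos: [507.5, -377.5, 155.0]
tool_rot: [-0.0, -0.633, 0.774, 0.001]
contact_force: [-0.3, 0.2, -0.2]
finger_gap: 0.602
```

Run:
```python
from h import *
s=r.get_state(); print(s['tool_pos'],s['tool_rot'],s['joint_pos'])
a=imaging.capture('scene')[:,:,::-1];b=imaging.capture('top')[:,:,::-1]
cv2.imwrite('pics/t5.png',b)
print(pj('scene',s['tool_pos']),pj('top',s['tool_pos']))
cv2.imwrite('pics/f5.png',np.hstack([crop(a,130,130,90,110,5),crop(b,340,180,70,110,5)]))
```

```text
[ 507.51433389 -377.46657255  155.02825916] [-5.40920353e-05 -6.33012747e-01  7.74140978e-01  7.77985628e-04] [-7.56166163e-01  5.33771774e-01 -7.01913309e-02  9.68390164e-01
  9.31764512e-05 -2.12704428e+00]
[[158.26020329 177.08243719]] [[401.99955471 222.80876488]]
```

View pics/f5.png

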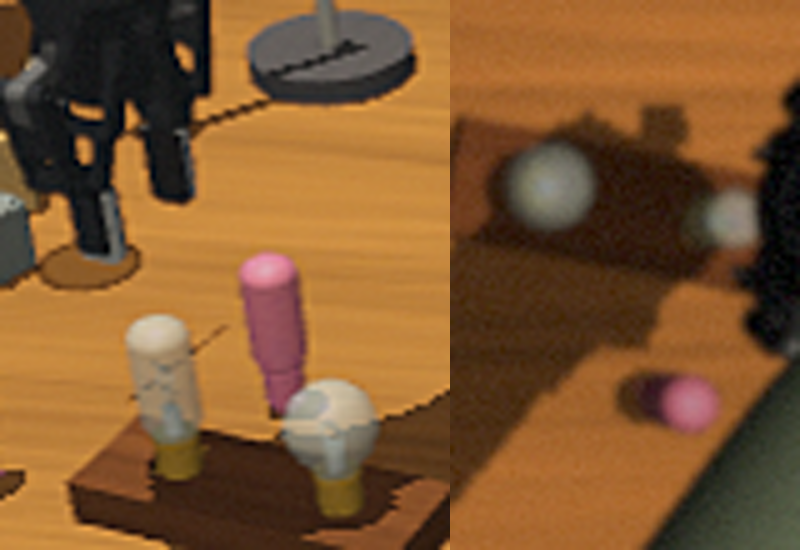

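Request:
jog_arm(
  rows=[
    [[0.2, 0.1, 0, -2.5, 0], [0.2, 0, 0, -2.5, 0], [0.2, 0, 0, -2, 0], [0.2, 0, 0, -1.6, 0], [0.2, 0, 0, -1.1, 0], [0.2, 0, 0, 0, 0], [0.2, 0, 0, 0, 0]],
  ],
)

```text
time: 9.4
tool_pos: [509.8, -376.4, 59.6]
tool_rot: [0.0, -0.634, 0.773, -0.0]
contact_force: [-0.3, 0.3, 1.3]
finger_gap: 0.597
```

Run:
```python
from h import *
s=r.get_state(); print(s['tool_pos'],s['contact_force'])
a=imaging.capture('scene')[:,:,::-1];b=imaging.capture('top')[:,:,::-1]
cv2.imwrite('pics/f6.png',np.hstack([crop(a,135,170,70,70,7),crop(b,360,190,40,70,7)]))
```

```text
[ 509.7641159  -376.37263201   59.58480008] [-0.31405874  0.26779993  1.26695706]
```

View pics/f6.png

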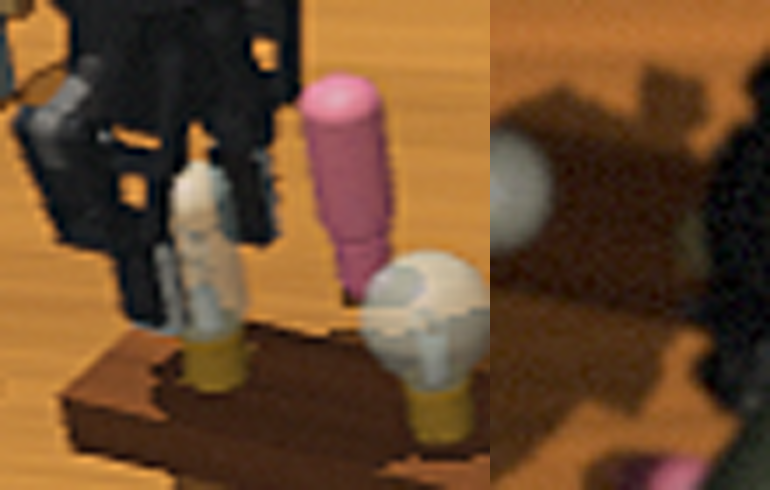

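Lamp between the fingers. Closing.

Request:
jog_arm(
  rows=[
    [[-1, 0, 0, -0.2, 0], [-1, 0, 0, 0, 0], [-1, 0, 0, 0, 0], [-1, 0, 0, 0, 0], [-1, 0, 0, 0, 0], [-1, 0, 0, 0, 0]],
  ],
  newtons=50,
)

```text
time: 10.1
tool_pos: [509.8, -377.2, 57.6]
tool_rot: [0.0, -0.634, 0.773, -0.001]
contact_force: [-0.8, -0.6, 5.6]
finger_gap: 0.336
```

Request:
jog_arm(
  rows=[
    [[-1, 0, 0, 1, 0], [-1, 0, 0, 2, 0], [-1, 0, 0, 3, 0], [-1, 0, 0, 4, 0], [-1, 1.1, 3.2, 1, 0], [-1, 1.1, 3.2, 1, 0], [-1, 1.1, 3.2, 1, 0], [-1, 1.1, 3.2, 1, 0], [-1, 1.1, 3.2, 1, 0], [-1, 1.1, 3.2, 1, 0], [-1, 1.1, 3.2, 1, 0], [-1, 1.1, 3.2, 1, 0], [-1, 1.1, 3.2, 1, 0], [-1, 1.1, 3.2, 1, 0], [-1, 1.1, 3.2, 1, 0], [-1, 1.1, 3.2, 1, 0], [-1, 1.1, 3.2, 0, 0], [-1, 0, 0, 0, 0], [-1, 0, 0, 0, 0]],
  ],
  newtons=60,
)

```text
time: 12.0
tool_pos: [651.9, 39.8, 276.5]
tool_rot: [-0.001, -0.634, 0.773, 0.0]
contact_force: [-0.8, 0.1, -1.1]
finger_gap: 0.33
```

Run:
```python
from h import *
s=r.get_state(); print(s['tool_pos'],s['tool_rot'],s['contact_force'],s['joint_pos'])
a=imaging.capture('scene')[:,:,::-1];b=imaging.capture('top')[:,:,::-1]
cv2.imwrite('pics/s7.png',a);cv2.imwrite('pics/t7.png',b)
print(pj('scene',s['tool_pos']),pj('top',s['tool_pos']))
u,v=pj('scene',s['tool_pos'])[0].astype(int)
cv2.imwrite('pics/f7.png',crop(a,u-30,v-35,60,70,8))
```

```text
[651.85144943  39.8276044  276.5019412 ] [-7.17976755e-04 -6.34416882e-01  7.72990709e-01  2.62148518e-04] [-0.82330261  0.09571647 -1.13271057] [-5.16444659e-02  5.05623479e-01  1.97155522e-01  1.26374294e+00
 -5.79511459e-04 -1.42615238e+00]
[[335.26810176 175.02480203]] [[225.04227741 156.69349862]]
```

View pics/f7.png

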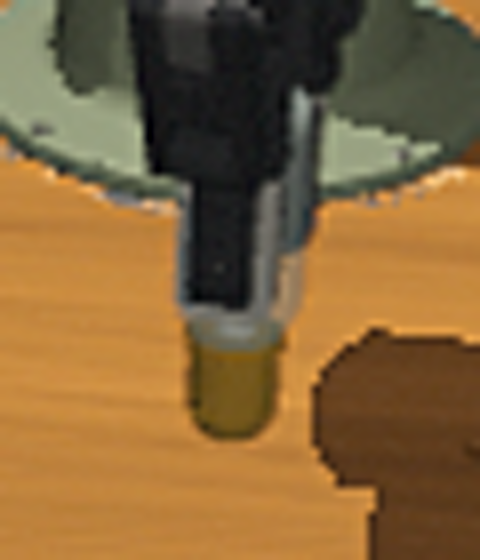

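View pics/s7.png

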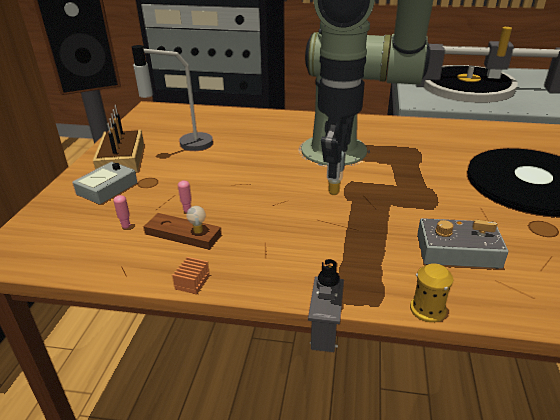

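The lamp is held upright with no pins on the silhouette, so they point roughly toward the camera. I'll rotate in steps to find them.

Request:
jog_arm(
  rows=[
    [[-1, 0, 0, 0, 8.5], [-1, 0, 0, 0, 8.5], [-1, 0, 0, 0, 8], [-1, 0, 0, 0, 0]],
  ],
)

```text
time: 12.5
tool_pos: [651.9, 37.7, 276.9]
tool_rot: [0.0, 0.785, -0.619, -0.0]
contact_force: [0.2, -0.8, 0.2]
finger_gap: 0.33
```

```bash
cat > snap.py <<'E'
from h import *
import sys
s=r.get_state(); q=s['tool_rot']; print(s['tool_pos'],'yaw_y',np.degrees(2*np.arctan2(q[2],q[1]))-90,s['joint_pos'][5])
a=imaging.capture('scene')[:,:,::-1]; n=sys.argv[1]
cv2.imwrite(f'pics/s{n}.png',a)
u,v=pj('scene',s['tool_pos'])[0].astype(int)
cv2.imwrite(f'pics/f{n}.png',crop(a,u-25,v-10,50,40,12))
E
python3 snap.py 8
```

```text
[651.90815754  37.7358256  276.87696696] yaw_y -166.4683746512792 -1.8620001629370184
```

View pics/f8.png

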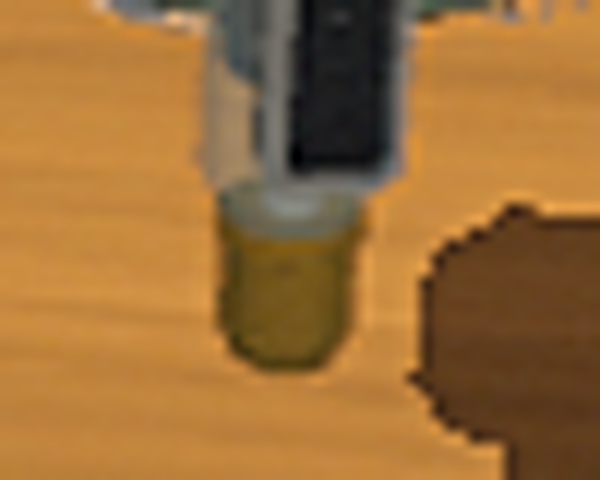

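Request:
jog_arm(
  rows=[
    [[-1, 0, 0, 0, 8.5], [-1, 0, 0, 0, 8.5], [-1, 0, 0, 0, 8], [-1, 0, 0, 0, 0]],
  ],
)

```text
time: 12.95
tool_pos: [652.2, 38.5, 277.0]
tool_rot: [0.0, 0.901, -0.435, -0.0]
contact_force: [-0.8, -0.5, -0.1]
finger_gap: 0.338
```

```bash
python3 snap.py 9
```

```text
[652.18517861  38.53492419 276.95715908] yaw_y -141.54459501355728 -2.2958015753004415
```

View pics/f9.png

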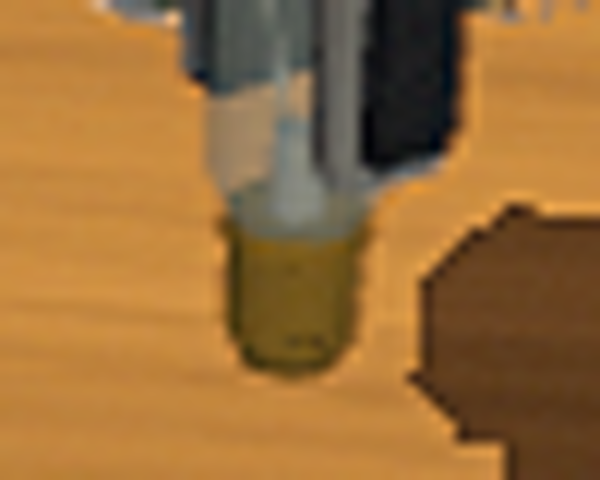

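Request:
jog_arm(
  rows=[
    [[-1, 0, 0, 0, 8.5], [-1, 0, 0, 0, 8.5], [-1, 0, 0, 0, 8], [-1, 0, 0, 0, 0]],
  ],
)

```text
time: 13.4
tool_pos: [652.3, 38.9, 276.9]
tool_rot: [0.0, 0.973, -0.23, -0.0]
contact_force: [-0.4, -0.4, -0.7]
finger_gap: 0.335
```

```bash
python3 snap.py 10
```

```text
[652.29640174  38.94983655 276.94986054] yaw_y -116.57823222089664 -2.7309320042204677
```

View pics/f10.png

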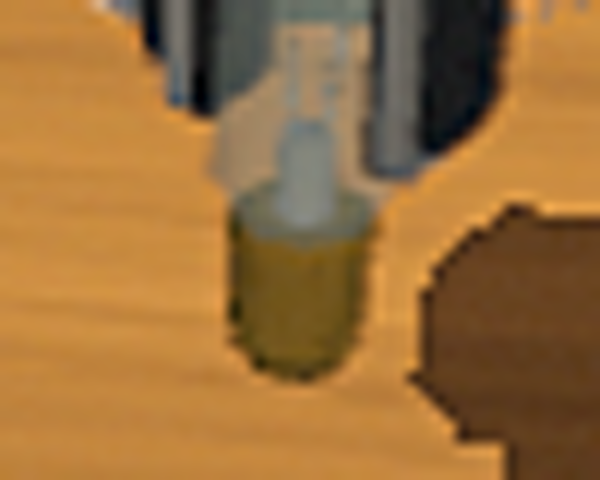

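Request:
jog_arm(
  rows=[
    [[-1, 0, 0, 0, -8.5], [-1, 0, 0, 0, -8.5], [-1, 0, 0, 0, -8.5], [-1, 0, 0, 0, -8.5], [-1, 0, 0, 0, -8.5], [-1, 0, 0, 0, -8.5], [-1, 0, 0, 0, -8.5], [-1, 0, 0, 0, -8.5], [-1, 0, 0, 0, -8.5], [-1, 0, 0, 0, -8.5], [-1, 0, 0, 0, -8.5], [-1, 0, 0, 0, -8.5], [-1, 0, 0, 0, -8.5], [-1, 0, 0, 0, 0]],
  ],
)

```text
time: 14.85
tool_pos: [652.3, 39.1, 276.9]
tool_rot: [-0.0, -0.366, 0.931, 0.0]
contact_force: [-1.1, 0.7, 0.0]
finger_gap: 0.336
```

```bash
python3 snap.py 11
```

```text
[652.30508198  39.14119982 276.94284952] yaw_y 132.93815021264032 -0.8023396021982732
```

View pics/f11.png

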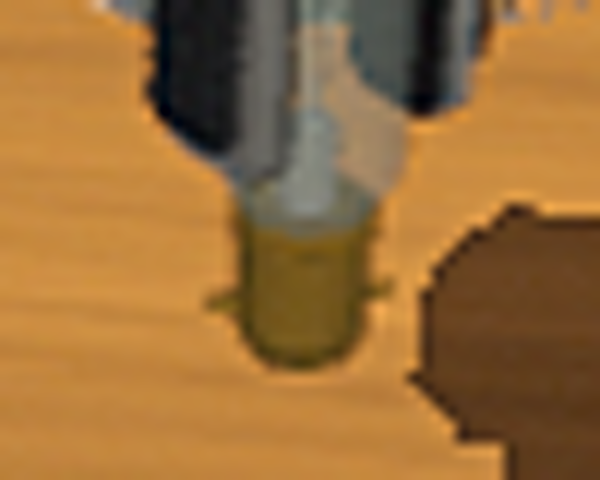

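Request:
jog_arm(
  rows=[
    [[-1, 0, 0, 0, -8.5], [-1, 0, 0, 0, -8.5], [-1, 0, 0, 0, -8], [-1, 0, 0, 0, 0]],
  ],
)

```text
time: 15.3
tool_pos: [652.3, 39.2, 276.9]
tool_rot: [-0.0, -0.158, 0.987, 0.0]
contact_force: [0.1, -0.2, -0.8]
finger_gap: 0.338
```

```bash
python3 snap.py 12
```

```text
[652.31884994  39.19368873 276.92750279] yaw_y 108.20842581368004 -0.3706504906309498
```

View pics/f12.png

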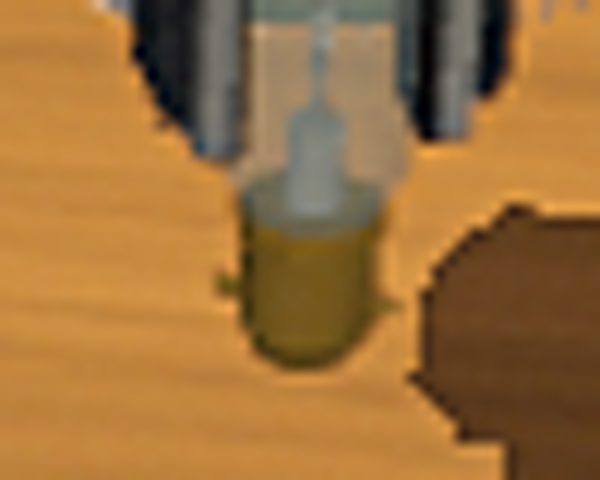

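Pins are now visible: at yaw 132.9° at crop (212,303)/(385,290), and at yaw 108.2° at (222,284)/(395,305). Fitting the pin angle relative to the jaws.

```bash
cat > pins.py <<'E'
from h import *
from scipy.optimize import least_squares
tp=[(652.305,39.14,276.94),(652.32,39.19,276.93)]; yaw=[132.94,108.21]
ob=[((212,303),(385,290)),((222,284),(395,305))]
data=[]
for t,y,o in zip(tp,yaw,ob):
    u,v=pj('scene',t)[0].astype(int)
    for i,(a,b) in enumerate(o): data.append((t,y,i,(a+.5)/12-.5+u-25,(b+.5)/12-.5+v-10))
def res(p):
    g,dx,dy,dz=p; out=[]
    for t,y,i,u,v in data:
        a=np.radians(y+g)+np.pi*i; yy=np.radians(y)
        # offset in tool frame: along jaw (e) fixed 0, perpendicular; plus world camera bias
        P=[t[0]+dx+13.8*np.cos(a),t[1]+dy+13.8*np.sin(a),t[2]+dz]
        out+=list(pj('scene',P)[0]-(u,v))
    return np.array(out)
for g0 in (135,):
    q=least_squares(res,[g0,0,0,-30]); print(q.x,q.cost,res(q.x).round(2))
E
python3 pins.py
```

```text
[155.05058421  -3.82654193  -0.74056286 -30.72023702] 0.336736016290029 [ 0.43 -0.    0.34 -0.18 -0.41 -0.03 -0.36  0.21]
```

```bash
cat > off.py <<'E'
from h import *
from scipy.optimize import least_squares
V=[((651.85,39.83,276.5),168.6,8,30,232),((651.91,37.74,276.88),193.53,12,25,287),((652.19,38.53,276.96),218.46,12,25,294),((652.3,38.95,276.95),243.42,12,25,299),((652.3,39.14,276.94),132.94,12,25,302),((652.32,39.19,276.93),108.21,12,25,310)]
def res(p):
    d,e,by=p; o=[]
    for t,y,s,off,c in V:
        u0=pj('scene',t)[0].astype(int)[0]; u=(c+.5)/s-.5+u0-off
        a=np.radians(y+90); b=np.radians(y)
        P=[t[0]+d*np.cos(a)+e*np.cos(b),t[1]+d*np.sin(a)+e*np.sin(b)+by,t[2]-26]
        o.append(pj('scene',P)[0][0]-u)
    return np.array(o)
q=least_squares(res,[0,0,0]);print(q.x,q.fun.round(2))
E
python3 off.py
```

```text
[2.38400004 0.31102726 0.4787039 ] [ 0.06 -0.05 -0.08  0.07  0.06 -0.06]
```

Six views agree on a lamp offset of +2.4 mm along tool x, with pin azimuth = yaw − 25°. So entry is at yaw 77°. Hovering 10 mm above the mouth to check alignment.

Request:
jog_arm(
  rows=[
    [[-1, 0.2, -0.05, -3, -5.2], [-1, 0.2, -0.05, -3, -5.2], [-1, 0.2, -0.05, -3, -5.2], [-1, 0.2, -0.05, -3, -5.2], [-1, 0.2, 0, -2, -5.2], [-1, 0, 0, -1.7, -5.2], [-1, 0, 0, 0, 0], [-1, 0, 0, 0, 0]],
  ],
  newtons=80,
)

```text
time: 16.15
tool_pos: [662.3, 37.2, 120.1]
tool_rot: [-0.0, 0.112, 0.994, -0.0]
contact_force: [-0.4, -0.4, -0.7]
finger_gap: 0.332
```

```bash
cat > near.py <<'E'
from h import *
import sys
n=sys.argv[1]
s=r.get_state(); q=s['tool_rot']; print(s['tool_pos'],'yaw_y',np.degrees(2*np.arctan2(q[2],q[1]))-90,s['joint_pos'][5],s['contact_force'])
a=imaging.capture('scene')[:,:,::-1]
cv2.imwrite(f'pics/s{n}.png',a)
cv2.imwrite(f'pics/f{n}.png',crop(a,305,225,50,60,10))
E
python3 near.py 13
```

```text
[662.33372577  37.2136979  120.14478637] yaw_y 77.16356419203868 0.16898685647216016 [-0.38241265 -0.38074848 -0.68753938]
```

View pics/f13.png

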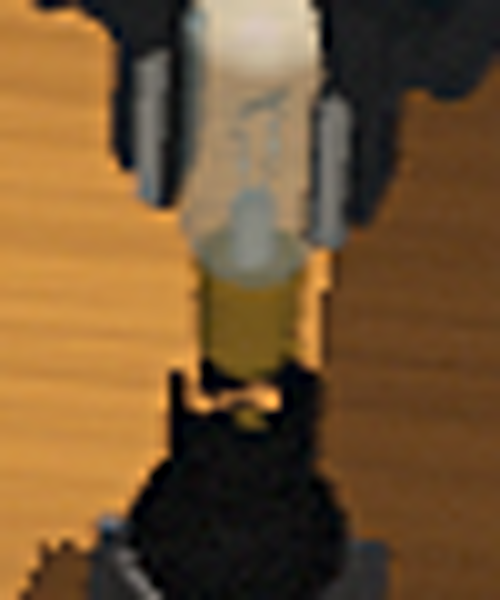

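Run:
```python
from h import *
def c(P): 
    p=pj('scene',P)[0]; return ((p-[305,225]+.5)*10-.5).round(1)
th=np.linspace(0,2*np.pi,73)
L=np.array([662.33-2.34,37.2+.54])
for z in (80.4,80.4+20):
    e=np.array([c([L[0]+11*np.cos(t),L[1]+11*np.sin(t),z]) for t in th]); print(z,'u',e[:,0].min(),e[:,0].max(),'v',e[:,1].min(),e[:,1].max())
e=np.array([c([659.1+16*np.cos(t),37.84+16*np.sin(t),70]) for t in th]); print('sock u',e[:,0].min(),e[:,0].max(),'v',e[:,1].min(),e[:,1].max())
for n in ('s0',):
  a=cv2.imread('pics/scene0.png'); g=a[255:280,315:345,2]
a=cv2.imread('pics/s13.png')
for v in (252,255,257,259,260,261,262,263,264): print(v,a[v,318:342,2])
print(a[245:270,330,:].tolist())
```

```text
80.4 u 191.7 299.2 v 322.6 391.3
100.4 u 195.4 304.1 v 246.7 314.8
sock u 166.5 321.8 v 343.4 443.6
252 [211 211 212 212 213 213 180  92 106 109 111 111 114 111 112 108  99 145
 219 204  86  98 100 101]
255 [207 207 206 207 208 207 169  76 102 110 117 119 119 119 115 108 113 178
 209  86  97 102 102 103]
257 [209 210 210 210 213 211 169  79 102 112 117 115 117 117 113 101 129 206
 215  90 102 103 105 109]
259 [208 206 203 201 201 206 195  82 107 113 116 119 118 118 115 113 130 180
 211  86  99 103 104 105]
260 [208 209 211 213 216 222 216  88 117 120 118 118 118 118 110  76 115 191
 206  83  93  94  95  98]
261 [201 203 205 210 216 223 213   0  56 107 116 116 115 116  97  32  23 130
 191 104 105 106 102 102]
262 [197 199 205 193  30 137 221   0   3  41  83 101  89  59  31   0   2   0
  46 110 106 104 105 107]
263 [193 193 199 193   0  90 166   0   0   0   0  55 127 116  54   4   5   4
  21  70 105 101 101 101]
264 [209 210 217 215   0 104 186 113  60 144 137 148 196 229 223   0   6   4
  25  73 105 100 100  99]
[[122, 130, 128], [127, 136, 136], [128, 138, 137], [127, 138, 137], [128, 138, 137], [132, 141, 139], [119, 133, 133], [84, 109, 114], [72, 102, 111], [25, 90, 124], [27, 90, 119], [29, 88, 117], [27, 89, 117], [28, 86, 116], [28, 87, 118], [28, 89, 118], [27, 89, 115], [18, 68, 89], [42, 81, 127], [65, 131, 196], [39, 81, 125], [21, 75, 100], [27, 72, 97], [12, 8, 0], [15, 12, 12]]
```

Request:
jog_arm(
  rows=[
    [[-1, 0.04, 0, -0.4, 0], [-1, 0, 0, -0.4, 0], [-1, 0, 0, -0.2, 0], [-1, 0, 0, -0.2, 0], [-1, 0, 0, 0, 0], [-1, 0, 0, 0, 0]],
  ],
)

```text
time: 16.8
tool_pos: [662.7, 37.2, 107.9]
tool_rot: [-0.0, 0.113, 0.994, -0.0]
contact_force: [-0.3, -0.3, 0.2]
finger_gap: 0.327
```

Request:
jog_arm(
  rows=[
    [[-1, 0, 0, -0.2, 0], [-1, 0, 0, -0.2, 0], [-1, 0, 0, 0, 0]],
  ],
)

```text
time: 17.1
tool_pos: [662.5, 37.3, 103.5]
tool_rot: [-0.0, 0.113, 0.994, -0.0]
contact_force: [-0.5, -0.7, -0.6]
finger_gap: 0.333
```

```bash
python3 near.py 14
```

```text
[662.49275486  37.2787849  103.53586118] yaw_y 76.9701271064059 0.17246929721408608 [-0.4935484  -0.65067499 -0.62629256]
```

View pics/f14.png

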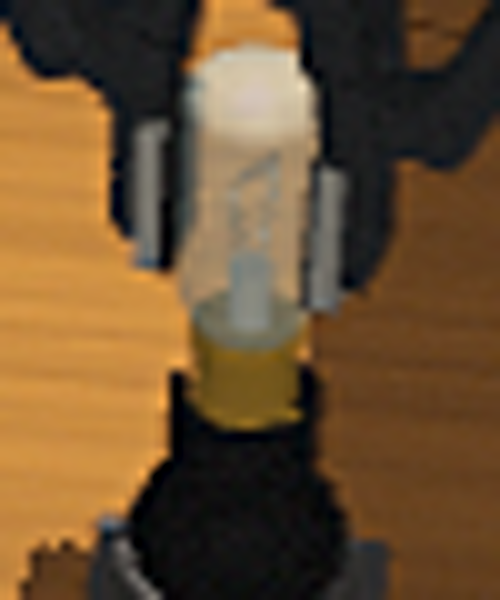

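The cap is entering the bore with no contact force. Lowering further to test pins against slots.

Request:
jog_arm(
  rows=[
    [[-1, 0, 0, -0.15, 0], [-1, 0, 0, -0.15, 0], [-1, 0, 0, -0.15, 0], [-1, 0, 0, 0, 0], [-1, 0, 0, 0, 0]],
  ],
)

```text
time: 17.65
tool_pos: [662.6, 37.3, 99.3]
tool_rot: [-0.0, 0.113, 0.994, 0.0]
contact_force: [-1.2, -0.3, 0.1]
finger_gap: 0.33
```

The pins are in the slots: 3 mm past the rim with no force. Pushing down against the spring.

Request:
jog_arm(
  rows=[
    [[-1, 0, 0, -0.2, 0], [-1, 0, 0, -0.2, 0], [-1, 0, 0, -0.2, 0], [-1, 0, 0, -0.2, 0], [-1, 0, 0, -0.2, 0], [-1, 0, 0, 0, 0], [-1, 0, 0, 0, 0]],
  ],
  newtons=100,
)

```text
time: 18.35
tool_pos: [663.0, 37.3, 90.8]
tool_rot: [0.001, 0.113, 0.994, 0.0]
contact_force: [-4.0, -1.0, 8.6]
finger_gap: 0.332
```

Request:
jog_arm(
  rows=[
    [[-1, -0.03, 0, -0.2, 0], [-1, 0, 0, -0.2, 0], [-1, 0, 0, -0.05, 0], [-1, 0, 0, 0, 0], [-1, 0, 0, 0, 0]],
  ],
)

```text
time: 18.85
tool_pos: [663.0, 37.3, 87.0]
tool_rot: [0.001, 0.113, 0.994, 0.0]
contact_force: [-4.1, 0.6, 12.2]
finger_gap: 0.329
```

Request:
jog_arm(
  rows=[
    [[-1, -0.01, -0.03, 0, -7.5], [-1, -0.01, -0.03, 0, -7.5], [-1, -0.02, -0.03, 0, -7.5], [-1, -0.02, -0.02, 0, -7.5], [-1, -0.02, -0.02, 0, -7.5], [-1, 0, 0, 0, 0]],
  ],
)

```text
time: 19.45
tool_pos: [662.1, 36.1, 87.0]
tool_rot: [0.001, 0.428, 0.904, 0.0]
contact_force: [-4.2, 1.2, 12.2]
finger_gap: 0.328
```

Request:
jog_arm(
  rows=[
    [[-1, -0.02, -0.02, 0, -7.5], [-1, -0.03, -0.01, 0, -7.5], [-1, -0.03, -0.01, 0, -7.5], [-1, -0.03, 0, 0, -7.5], [-1, -0.03, 0, 0, -5], [-1, 0, 0, 0, 0]],
  ],
)

```text
time: 20.05
tool_pos: [661.0, 36.0, 87.1]
tool_rot: [0.001, 0.679, 0.734, 0.001]
contact_force: [-4.0, 2.1, 11.8]
finger_gap: 0.331
```

```bash
python3 near.py 15; python3 -c "
from h import *
print(r.get_state()['ft_torque'])"
```

```text
[660.97393008  35.97989362  87.10082452] yaw_y 4.404750263626525 1.4365048273119818 [-3.9565397   2.13925311 11.76420974]
[0.38262155 0.93916236 0.00524739]
```

View pics/f15.png

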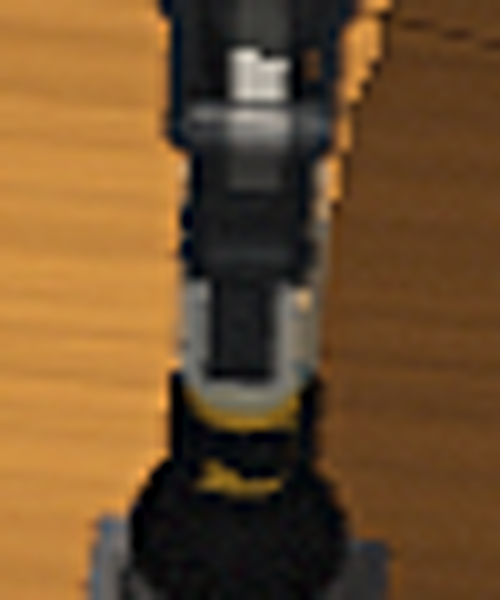

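Request:
jog_arm(
  rows=[
    [[-1, 0, 0, 0, -2], [-1, 0, 0, 0, -2], [-1, 0, 0, 0, 0]],
  ],
)

```text
time: 20.4
tool_pos: [660.8, 36.0, 87.1]
tool_rot: [0.0, 0.704, 0.71, 0.001]
contact_force: [-3.8, 1.8, 12.0]
finger_gap: 0.328
```

```bash
python3 -c "
from h import *
s=r.get_state();q=s['tool_rot'];print(s['tool_pos'],s['contact_force'],s['ft_torque'],np.degrees(2*np.arctan2(q[2],q[1]))-90)"
```

```text
[660.83353389  36.04167407  87.055744  ] [-3.83330945  1.81526422 12.01534839] [0.42372835 1.01522231 0.02799142] 0.45711703710446727
```

Request:
jog_arm(
  rows=[
    [[-1, 0, 0, 0, -2], [-1, 0, 0, 0, -2], [-1, 0, 0, 0, 0]],
  ],
)

```text
time: 20.7
tool_pos: [660.7, 35.9, 87.0]
tool_rot: [0.0, 0.729, 0.685, 0.001]
contact_force: [-4.5, 1.3, 12.5]
finger_gap: 0.328
```

```bash
python3 -c "
from h import *
s=r.get_state();q=s['tool_rot'];print(s['tool_pos'],s['contact_force'],s['ft_torque'],np.degrees(2*np.arctan2(q[2],q[1]))-90)"
```

```text
[660.70512527  35.92242592  87.03967634] [-4.48203935  1.32870789 12.47689907] [0.26903149 1.05968921 0.09317173] -3.533747106230024
```

Request:
jog_arm(
  rows=[
    [[-1, 0, 0, 0, -2], [-1, 0, 0, 0, -2], [-1, 0, 0, 0, 0]],
  ],
)

```text
time: 21.0
tool_pos: [660.7, 36.3, 87.0]
tool_rot: [0.0, 0.752, 0.659, 0.001]
contact_force: [-4.4, 1.8, 10.4]
finger_gap: 0.329
```

```bash
python3 -c "
from h import *
s=r.get_state();q=s['tool_rot'];print(s['tool_pos'],s['contact_force'],s['ft_torque'],np.degrees(2*np.arctan2(q[2],q[1]))-90)"
```

```text
[660.71141804  36.32747538  87.02745636] [-4.35841485  1.77513883 10.39589185] [0.52189694 0.95718254 0.11628787] -7.512162609955169
```

Torque plateaus at about 0.12 N·m, so it's at the stop. Easing up to let the pins rise into the notches.

Request:
jog_arm(
  rows=[
    [[-1, 0, 0, 0.1, 1], [-1, 0, 0, 0.1, 0], [-1, 0, 0, 0.1, 0], [-1, 0, 0, 0.1, 0], [-1, 0, 0, 0, 0], [-1, 0, 0, 0, 0]],
  ],
)

```text
time: 21.6
tool_pos: [660.7, 36.1, 89.7]
tool_rot: [-0.0, 0.746, 0.666, 0.001]
contact_force: [-1.7, 3.8, 6.9]
finger_gap: 0.333
```

```bash
python3 -c "
from h import *
s=r.get_state();q=s['tool_rot'];print(s['tool_pos'],s['contact_force'],s['ft_torque'],np.degrees(2*np.arctan2(q[2],q[1]))-90)"
```

```text
[660.69549888  36.07785363  89.69310738] [-1.74042558  3.79687168  6.88934231] [0.7276077  0.47232901 0.12157462] -6.51114742249149
```

Request:
jog_arm(
  rows=[
    [[-1, 0, 0, 0, 1.5], [-1, 0, 0, 0, 1.5], [-1, 0, 0, 0, 0], [-1, 0, 0, 0, 0]],
  ],
)

```text
time: 22.0
tool_pos: [660.6, 35.8, 89.9]
tool_rot: [0.0, 0.729, 0.685, 0.001]
contact_force: [-3.0, 3.1, 8.7]
finger_gap: 0.332
```

```bash
python3 -c "
from h import *
s=r.get_state();q=s['tool_rot'];print(s['tool_pos'],s['contact_force'],s['ft_torque'],np.degrees(2*np.arctan2(q[2],q[1]))-90)"; python3 near.py 16
```

```text
[660.6082057   35.8153716   89.91619635] [-2.98464719  3.08409066  8.71765406] [0.63891077 0.61212642 0.11857907] -3.522035754127046
[660.6082057   35.8153716   89.91619635] yaw_y -3.522035754127046 1.5746847897700336 [-2.98464719  3.08409066  8.71765406]
```

View pics/f16.png

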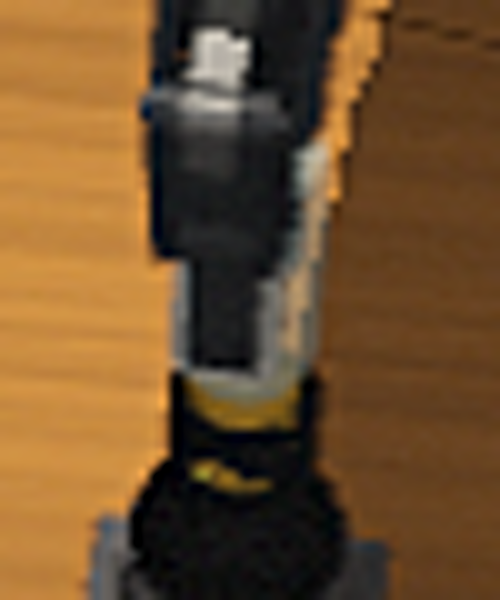

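Request:
jog_arm(
  rows=[
    [[-1, 0, 0, 0.1, 0], [-1, 0, 0, 0.1, 0], [-1, 0, 0, 0, 0], [-1, 0, 0, 0, 0]],
  ],
)

```text
time: 22.45
tool_pos: [660.6, 35.8, 91.8]
tool_rot: [0.0, 0.729, 0.685, 0.0]
contact_force: [-1.9, 2.6, 8.5]
finger_gap: 0.331
```

```bash
python3 -c "
from h import *
s=r.get_state();q=s['tool_rot'];print(s['tool_pos'],s['contact_force'],s['ft_torque'],np.degrees(2*np.arctan2(q[2],q[1]))-90)"
```

```text
[660.58383232  35.80563488  91.82017098] [-1.89124511  2.62128407  8.51890592] [0.64763913 0.6076769  0.16909629] -3.5243889919451448
```

Request:
jog_arm(
  rows=[
    [[-1, 0, 0, 0.1, 0], [-1, 0, 0, 0, 0], [-1, 0, 0, 0, 0]],
  ],
)

```text
time: 22.75
tool_pos: [660.5, 35.8, 92.2]
tool_rot: [0.0, 0.729, 0.685, 0.0]
contact_force: [-1.1, 2.6, 5.3]
finger_gap: 0.325
```

Request:
jog_arm(
  rows=[
    [[-1, 0, 0, 0.05, 0], [-1, 0, 0, 0, 0], [-1, 0, 0, 0, 0]],
  ],
)

```text
time: 23.05
tool_pos: [660.5, 35.7, 92.3]
tool_rot: [-0.0, 0.729, 0.685, 0.0]
contact_force: [0.8, 2.3, 1.4]
finger_gap: 0.329
```

```bash
python3 near.py 17; python3 -c "
from h import *
s=r.get_state();print(s['ft_torque'])
im=imaging.capture('scene')[:,:,::-1]; cv2.imwrite('pics/g17.png',crop(im,405,200,110,70,5))"
```

```text
[660.53467978  35.73426174  92.25302632] yaw_y -3.525901819835397 1.574693977001779 [0.81328823 2.28526748 1.41072608]
[ 0.77491754 -0.22605617  0.05612857]
```

View pics/f17.png

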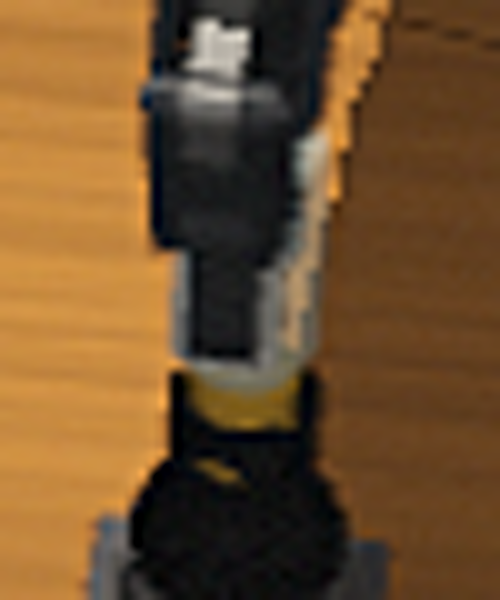

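View pics/g17.png

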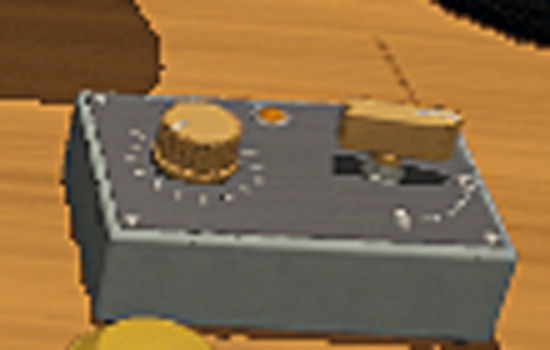

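The pins hit their upper stop at TCP z 92.25, which is 9.1 mm below the mouth. The force fell from 8.5 to 1.4 N with almost no rise, which shows they're in the notches. Settling, then handing in.

Request:
jog_arm(
  rows=[
    [[-1, 0, 0, 0, 0], [-1, 0, 0, 0, 0], [-1, 0, 0, 0, 0], [-1, 0, 0, 0, 0]],
  ],
)

```text
time: 23.55
tool_pos: [660.4, 35.7, 92.3]
tool_rot: [0.0, 0.729, 0.685, 0.0]
contact_force: [2.9, 3.4, 0.1]
finger_gap: 0.328
```

```bash
python3 -c "
from bench import r
print(r.get_state()['tool_pos'],r.get_state()['contact_force']); print(r.hand_in())"
```

```text
[660.44044095  35.66996008  92.34925032] [2.85491655 3.37812459 0.10996925]
the job is handed in; nothing more can be done
None
```

I handed the job in at 23.6 s of the 54 s allowed, with the lamp locked in the socket and still gripped. The hand-in reported no verdict, so the results below are my own measurements.

- **Supply switch:** I pressed the bar knob to its bottom, turned it anticlockwise 80° and let go. The last picture shows it up, with the pointer at the ring, and the dimmer looks unchanged.
- **Insertion:** The pins went into the slots without contact force. I pushed the lamp down to about 12.2 N, which puts the pins roughly 14 mm below the mouth. I then turned it clockwise about 80° of hand travel to the stop, where the last few degrees slipped in the grip.
- **Locking:** Raising the hand stopped about 9 mm below the mouth. From there another 1.5 mm of commanded lift raised it only 0.45 mm, and the vertical force fell from 8.5 to 1.4 N. That shows the pins held in the notches.

**Less certain points:**
- The final pin angle comes from the hand's angle and from the lamp being held down, because the pins can't be seen in the socket.
- The torque reading stayed near 0.12 N·m after I turned back 3–4° from the stop. I took that as mostly offset from sideways force.
- At hand-in there was a sideways force of about 4 N on the tool and almost no vertical force. The grip was set to 100 N.
- The globe lamp, housing and heat sink were not checked again at the end; nothing I did went near them.

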